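# Close the pottery tool box

## Robot

A 6-joint arm with a two-finger parallel gripper is mounted at the origin on the work surface. World frame = base frame: x ahead of the robot, y to its left, z up, the work surface at z = 0. Lengths are in mm, angles in degrees, forces in N, time in s.
With the tool pointing down it reaches from about 300 to 950 mm from the base axis. Payload 3.1 kg.
Tool frame: the origin (TCP) lies at the centre of the arm's flange, where the gripper is bolted on; the fingertips stand ahead of it and the grasp point (between the pads) lies 155 mm ahead of it (tips_ahead is the z of the fingertips in the tool frame, in mm); z points along the fingers, y is the line along which they close (so a half turn about z gives the same grasp; the last joint's range is limited). The gripper opens to 85 mm and grips with 20 to 120 N. Pads are 22 mm wide; open, the fingers measure 114 mm over their backs; the gripper's body (76 mm by 85 mm) begins 54 mm behind the grasp point. The pads swing forward as they close: fully open they stand 13 mm farther back than shut.
Start: joints at [70.663, 17.653, 93.61, -0, 68.738, -3.994], TCP at [165.408, 602.722, 404.672] pointing down, gripper open.
Joint ranges: [-175.34, 175.34], [-45.06, 112.39], [2.9, 150.54], [-68.45, 248.45], [3.09, 151.38], [-168.51, 168.51]. Speed limits (degrees/s): [159.86, 159.86, 180, 180, 180, 180].

## Interface

Orientations are given as a 3x3 rotation matrix whose columns are the frame's x, y, z axes.
In Python, from plant import * gives the robot as it stands. The module is installed in compiled form; this text tells all that it offers.
- The arm moves only by the tool play_rows, never from a script. Its argument "increments" is text: rows parted by semicolons, each of 6 numbers parted by spaces: the shift along the tool's x, y, z each as a share of 400 mm, from -1 to 1, then the turn, a rotation vector about the tool's x, y, z each as a share of 90 degrees, from -1 to 1. In form: x y z ax ay az; .... A call has exactly 5 rows; each row is the pose to reach, as a shift and turn from the pose commanded when the call began, along the tool's axes at that moment; what a row does not reach only later rows make up. A row lasts 1/10 s, in which the tool goes at most 50 mm and 8.59 degrees, less where a joint would pass 70% of its speed; a pose out of reach is approached as far as the arm can. A call with a number of a shift or a turn outside -1 to 1 is refused whole. A call with a gripper value outside its range is refused whole. "claw" is the opening in per cent of the stroke, from 0 (shut) to 100 (fully open), set as the call begins (left out, the last holds). The fingers move at their own pace and stop on an object; "force" is the grip in N (left out, the last holds). Time passes only in rows, so rows that repeat a pose let the fingers close, or fill a call up. It gives the time, the measured TCP pose, the force, the opening and the grip force at its end, in the units of the state.
- sense(): the state, without advancing time (a new reading comes with each control period).
- snapshot(name): name is "scene" or "top" or "wrist"; returns the picture (384x512x3 uint8, red, green, blue); there is no depth.
- calibration(name): a dict with "K" (3x3 intrinsics, pixels), "R" (3x3) and "t" (3): a world point X has camera coordinates R X + t; the wrist camera has in their place "T_tool_cam" (4x4, takes a point from camera to tool coordinates, whose origin is the TCP and whose axes are the flange's). Camera axes: x right, y down, z forward; pixel columns grow to the right and rows downward; lengths in mm; the calibration is good to about 2 mm. A picture is of the moment at which its call begins: read the wrist's pose just before it. calibration takes no time and is no camera call.
- finish_job(): hands the job in; it is judged then, once.
The state is a dict: "time": time; "joints": joint angles; "joint_vel": joint speeds; "effort": joint torques, N m; "tool_pos": TCP position; "tool_rot": TCP orientation; "contact_force": force on the tool from outside, world axes, zero at the start; "torque": the same for the moment, N m; "opening": opening from 0.0 (shut) to 1.0 (fully open); "gripper_force": force on a finger pad.
Only numpy, scipy, OpenCV 4.12 (cv2) and the standard library are available. Lean on these libraries where they do the work, as an engineer would, in place of code of your own. Each camera call takes 0.05 s, during which the arm holds its last target. There are 200 camera calls.

## Task

Put the tool box away: take the wooden beater that is lying on top of the wooden case and lay it flat in the other half of the box, over the thin wooden rib, so that everything lies below the fill ledge. Then fit the lid: tilt it, push one edge in under the steel keeper bar until you gently feel the box's near wall (do not shove it), lower the other end and press until the spring catch snaps over it and the lid lies flat on the ledge. Keep case, rib and beater in the box, and leave the jars and the brush pot where they are.

Things in the scene. Friction and masses are not known exactly. Their poses are not given: they have to be found in the camera images.
- mat: black rubber mat 250 (x) by 200 (y) mm, fixed; origin at its centre on the table, +x roughly away from the robot. The grey tool box stands on it, square to it and centred in y, but anywhere up to 10 mm to +x or -x of its centre (not measured), held fast. Box: inner 189 (x) by 180 (y) mm, walls 4 mm, inner floor 4 mm and rim 74 mm above the table
- mat_fill (a point): point above the mat's centre at the height of the box's fill line, 52 mm above the table; axes as the mat. At this height a ledge 6 mm wide runs inside the box along both side walls and the far (+x) wall (none on the near wall); the lid rests on it inside the walls, 22 mm below the rim
- catch (a joint): steel nose in mid far (+x) wall of the box, 28 mm wide, in m: 0 = out, 0.009 = pushed back. At rest it juts 7 mm inwards, lead-in from 73 to 61 mm above the table, lowest edge 59 mm. The lid's far edge drives it back going down (6 to 10 N at that edge, more than the lid weighs); it springs out above the plate when home
- lid_handle (a point): lid on the table: grey plate 186 (x) by 174 (y) by 6 mm, 0.24 kg, with a wooden bar handle across the middle, 24 (x) by 90 (y) mm, 38 mm tall. Point: handle centre, 25 mm above the plate's underside; axes as the lid. Ends alike. Play in the box: 3 mm in all in x, 3 mm each side in y, so it cannot pass the keeper flat
- mat_keeper (a point): point at the height of the underside of the box's steel keeper bar, 66 mm above the table (14 mm above the ledge), where the bar's inner edge would be were the box centred on the mat (mat x = -82.5 mm; it shifts with the box). The bar is on the near (-x) wall, 110 mm wide, 5 mm thick, and overhangs the opening by 12 mm
- beater_mid (a point): wooden clay beater: rectangular blade 90 mm (its x) by 40 mm (its y) by 34 mm tall, with a 22 mm round handle 36 mm long standing out of the blade's +x end; 0.16 kg. The point is the centre of the blade, half-way up. At the start it lies on the case, its top higher than the rim
- case_mid (a point): closed wooden case 144 mm (its x) by 56 mm (its y) by 44 mm tall, on the floor of the box in one half (mat y about +42 or -42 mm). The point is its centre
- rib_mid (a point): thin wooden rib (flat board) 140 mm (its x) by 64 mm (its y) by 6 mm, flat on the floor of the box in the other half. The point is its centre
- jar_a: bystander: white lidded paint jar, 68 mm across, 105 mm tall; origin at the centre of its underside
- jar_b: bystander: paint jar with a yellow lid, 72 mm across, 95 mm tall; origin at the centre of its underside
- brush_pot: bystander: white pot 80 mm across, 85 mm tall, with brushes standing in it to 185 mm; origin at the centre of its underside

How it is judged (in metres and radians):
On the way, in this order (a step that is already met when the one before it is completed fails the run):
1. the beater lies flat in the box over the rib, off the case and below the fill line, and let go (z of beater_mid in the frame of mat_fill below -0.019 m and horizontal distance between beater_mid and mat_fill below 0.095 m and angle between beater_mid's own z axis and vertical below 0.12 rad and contact force between the fingers and beater below 0.05 N and horizontal distance between beater_mid and rib_mid below 0.06 m), for 0.2 s.
2. the lid is under the keeper and the catch, flat on the ledge (horizontal distance between lid_handle and mat_fill below 0.018 m and z of lid_handle in the frame of mat_fill below 0.028 m and angle between lid_handle's own z axis and vertical below 0.025 rad and value of joint catch below 0.002 m), for 0.2 s.
At the end, for the whole second after the job is handed in: The lid lies flat (0.025 rad) within 3 mm of the ledge height, its handle within 18 mm of the mat's centre, the catch within 2 mm of rest above it; beater (over the rib), case and rib are in the box below the fill line; jars and brush pot within 30 mm of their places (all of step 2 and z of lid_handle in the frame of mat_fill above 0.022 m and z of beater_mid in the frame of mat_fill below -0.01 m and horizontal distance between each of beater_mid, case_mid, rib_mid and mat_fill below 0.095 m and horizontal distance between beater_mid and rib_mid below 0.06 m); the robot touches nothing.
It fails at once if a jar or the brush pot is moved more than 30 mm (distance of any of jar_a, jar_b, brush_pot from where it was at the start of the episode above 0.03 m).
It fails at once if the lid is shoved against the box's near wall with more than 45 N (contact force between lid and near_wall above 45 N).
It also fails if it takes over 54 s, if anything falls off the work surface, if the arm or the gripper's body presses on something with over 40 N, if the wrist force passes 120 N, or if a joint passes its speed limit or range.

## Working session

There is one attempt and no reset: what is moved stays moved. The work goes in short steps, Python scripts to look and compute and a tool call to move; the robot and the scene stay as the last step left them, time stands still between calls to the robot, and variables do not carry over. Pictures are saved under pics/ and viewed, at most 10 in all, crops included, and the job is handed in when it is done.

Besides the shell and the picture viewer there is one more tool, called after ">>>" as name(argument=value, ...) on one line, values as JSON. play_rows: Moves the arm, as the interface text tells. Its arguments: {"type":"object","properties":{"increments":{"type":"string"},"claw":{"type":"number"},"force":{"type":"number"}},"required":["increments"]}

```bash
mkdir -p pics
python3 - <<'E'
from plant import *
import cv2,numpy as np
s=sense();print({k:np.round(v,3).tolist() for k,v in s.items()})
for n in("scene","top","wrist"):
    im=snapshot(n);cv2.imwrite(f"pics/{n}0.png",im[:,:,::-1])
    print(n,{k:np.round(v,3).tolist() for k,v in calibration(n).items()})
a=[cv2.imread(f"pics/{n}0.png") for n in("scene","top")]
E
ls
```

```text
{'time': 0.0, 'joints': [70.663, 17.707, 93.689, -0.003, 68.738, -3.992], 'joint_vel': [-0.072, 0.083, 0.029, -0.019, 0.1, 0.039], 'effort': [0.0, -41.527, -27.666, -0.0, 0.01, -0.0], 'tool_pos': [165.273, 602.318, 403.419], 'tool_rot': [[-0.964, 0.265, -0.001], [0.265, 0.964, -0.002], [0.0, -0.002, -1.0]], 'contact_force': [-0.181, 0.401, -0.717], 'torque': [-0.072, -0.065, 0.024], 'gripper_force': 0.0, 'opening': 1.0}
scene {'K': [[361.494, 0.0, 262.056], [0.0, 361.494, 187.832], [0.0, 0.0, 1.0]], 'R': [[0.073, 0.997, -0.003], [0.553, -0.043, -0.832], [-0.83, 0.059, -0.555]], 't': [-156.775, -274.939, 1498.998]}
top {'K': [[385.296, 0.0, 252.781], [0.0, 385.296, 184.667], [0.0, 0.0, 1.0]], 'R': [[-0.001, -1.0, -0.007], [-0.989, 0.002, -0.149], [0.149, 0.007, -0.989]], 't': [125.918, 625.108, 1069.9]}
wrist {'K': [[278.438, 0.0, 254.232], [0.0, 278.438, 197.966], [0.0, 0.0, 1.0]], 'T_tool_cam': [[-0.0, -0.946, -0.325, 83.736], [1.0, 0.0, -0.0, 0.876], [0.0, -0.325, 0.946, 31.684], [0.0, 0.0, 0.0, 1.0]]}
pics
```

View pics/top0.png

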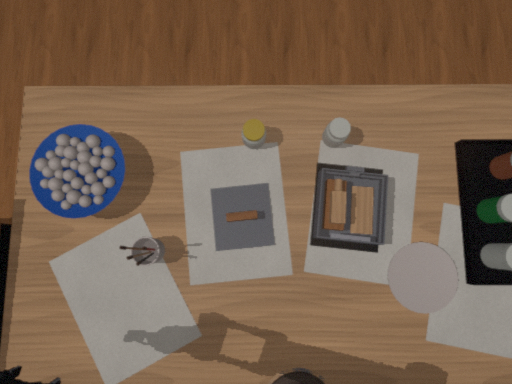

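View pics/scene0.png

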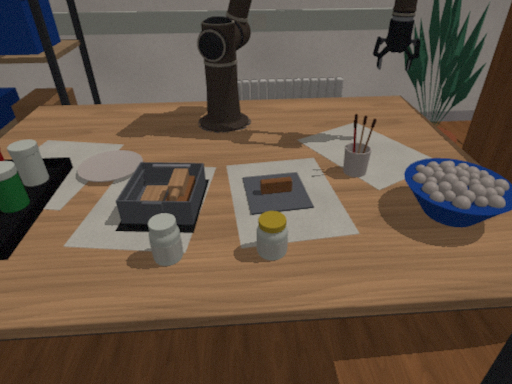

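The top view shows the box at about (348,207), the beater on the case in the +y half at (338,205), the rib at (363,210), the lid at (242,216), jars at (253,132) and (338,131), and the brush pot at (147,250). Next I'll enlarge the box and lid.

```bash
cat > h.py <<'E'
from plant import *
import cv2,numpy as np
from scipy.spatial.transform import Rotation as Ro
def cam(n,s=None):
    c=calibration(n);K=c["K"]
    if n=="wrist":
        T=np.eye(4);T[:3,:3]=s["tool_rot"];T[:3,3]=s["tool_pos"];C=T@np.array(c["T_tool_cam"])
        return np.array(K),C[:3,:3].T,-C[:3,:3].T@C[:3,3]
    return np.array(K),np.array(c["R"]),np.array(c["t"])
def ray(c,px,z):
    K,R,t=c;px=np.atleast_2d(px).astype(float)
    d=(np.linalg.inv(K)@np.c_[px,np.ones(len(px))].T).T@R;o=-R.T@t
    return o+d*((z-o[2])/d[:,2])[:,None]
def proj(c,X):
    K,R,t=c;p=(K@(R@np.atleast_2d(X).T+t[:,None])).T;return p[:,:2]/p[:,2:]
E
python3 - <<'E'
from h import *
im=cv2.imread("pics/top0.png")
a=cv2.resize(im[150:260,200:410],None,fx=3.8,fy=3.8,interpolation=cv2.INTER_CUBIC)
a=cv2.convertScaleAbs(a,alpha=1.6,beta=15)
cv2.imwrite("pics/crop0.png",a)
c=cam("top")
print(ray(c,[[348,207],[338,205],[363,210],[253,132],[338,131],[147,250]],60).round())
# lid plate dark mask
hsv=cv2.cvtColor(im,cv2.COLOR_BGR2HSV)
m=cv2.inRange(hsv,(0,0,30),(180,110,120))
m[:, :185]=0; m[:,290:]=0;m[:150]=0;m[285:]=0
cs,_=cv2.findContours(m,0,2)
k=max(cs,key=cv2.contourArea);r=cv2.minAreaRect(k);q=cv2.boxPoints(r);print(q,ray(c,q,6).round(1),ray(c,[r[0]],6))
w=ray(c,q,6);print([np.linalg.norm(w[i]-w[i-1]).round(1) for i in range(4)])
m=cv2.inRange(hsv,(3,120,30),(20,255,200));m[:, :215]=0; m[:,270:]=0;m[:195]=0;m[240:]=0
cs,_=cv2.findContours(m,0,2);k=max(cs,key=cv2.contourArea);r=cv2.minAreaRect(k);q=cv2.boxPoints(r);print(r,ray(c,q,44).round(1),ray(c,[r[0]],38))
E
```

```text
[[ 559. -145.   60.]
 [ 564. -117.   60.]
 [ 550. -187.   60.]
 [ 779.  124.   60.]
 [ 781. -125.   60.]
 [ 439.  421.   60.]]
[[209.72475 188.15567]
 [268.94434 182.42474]
 [274.97833 244.77628]
 [215.75876 250.5072 ]] [[621.2 254.5   6. ]
 [638.2  76.4   6. ]
 [452.8  60.1   6. ]
 [436.4 234.    6. ]] [[536.06148622 156.19053138   6.        ]]
[np.float64(185.9), np.float64(178.9), np.float64(186.1), np.float64(174.6)]
((241.4962615966797, 215.45687866210938), (7.406831741333008, 29.49738311767578), 85.03025817871094) [[543.4 200.6  44. ]
 [550.6 116.   44. ]
 [529.4 114.2  44. ]
 [522.2 198.6  44. ]] [[536.83185292 157.5717051   38.        ]]
```

View pics/crop0.png

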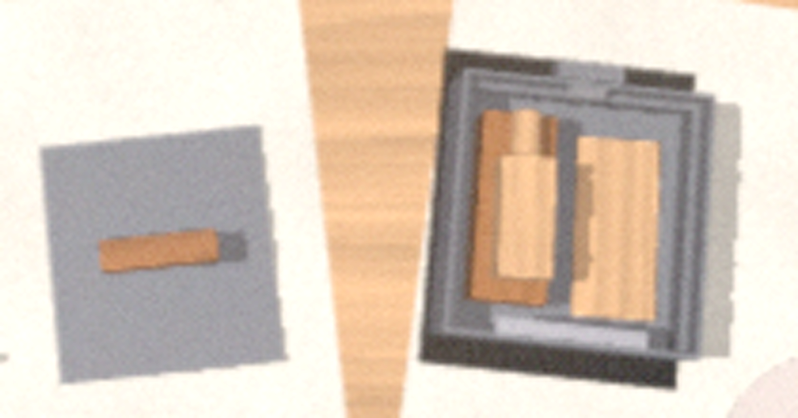

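```bash
cat >> h.py <<'E'
def down(yaw,tilt=0.):
    # tool z down, tool x = -(world x rotated by yaw), then turn about tool x/y via tilt later
    c,s_=np.cos(np.radians(yaw)),np.sin(np.radians(yaw))
    return np.array([[-c,-s_,0],[-s_,c,0],[0,0,-1.]])
def goal(P,R,s=None):
    s=s or sense();R0=np.array(s["tool_rot"]);R0=Ro.from_matrix(R0).as_matrix()
    d=R0.T@(np.array(P)-s["tool_pos"]);rv=Ro.from_matrix(R0.T@R).as_rotvec(degrees=True)
    print("shift mm",d.round(1),"turn",rv.round(2)," row:",(d/400).round(4),(rv/90).round(4))
E
python3 - <<'E'
from h import *
c=cam("top")
z=lambda p:np.array(p)/3.8+[200,150]-0.37
M=ray(c,z([[445,48],[695,74],[676,388],[420,360]]),2);print(M.round(1),M.mean(0))
B=ray(c,z([[463,68],[712,97],[697,358],[440,330]]),74);print(B.round(1),B.mean(0))
for W in(M,B):print([np.degrees(np.arctan2(*(W[i]-W[j])[1::-1])).round(1) for i,j in((0,3),(1,2),(0,1),(3,2))],[np.linalg.norm(W[i]-W[i-1]).round() for i in range(4)])
goal([545,-148,350],down(-5))
E
```

```text
[[ 700.6  -69.5    2. ]
 [ 678.9 -267.9    2. ]
 [ 432.3 -240.7    2. ]
 [ 453.9  -43.7    2. ]] [ 566.39493244 -155.43561783    2.        ]
[[ 670.1  -70.9   74. ]
 [ 647.6 -255.6   74. ]
 [ 455.4 -234.5   74. ]
 [ 475.8  -48.7   74. ]] [ 562.2457974  -152.42096085   74.        ]
[np.float64(-6.0), np.float64(-6.3), np.float64(83.8), np.float64(83.7)] [np.float64(248.0), np.float64(200.0), np.float64(248.0), np.float64(198.0)]
[np.float64(-6.5), np.float64(-6.2), np.float64(83.1), np.float64(83.7)] [np.float64(196.0), np.float64(186.0), np.float64(193.0), np.float64(187.0)]
shift mm [-564.7 -623.1   54.8] turn [ -0.1   -0.02 -10.34]  row: [-1.4118 -1.5577  0.1369] [-0.0012 -0.0002 -0.1149]
```

>>> play_rows(increments="-0.084 -0.092 0.008 0 0 0; -0.168 -0.184 0.016 0 0 0; -0.252 -0.276 0.024 0 0 0; -0.336 -0.368 0.032 0 0 0; -0.42 -0.46 0.04 0 0 0")

```text
time: 0.65
tool_pos: [279.0, 379.0, 388.3]
tool_rot: [[-0.965, 0.264, 0.0], [0.264, 0.965, -0.0], [-0.0, -0.0, -1.0]]
contact_force: [0.8, -0.2, 1.1]
opening: 1.001
gripper_force: 0.0
```

>>> play_rows(increments="-0.084 -0.092 0.008 0 0 0; -0.168 -0.184 0.016 0 0 0; -0.252 -0.276 0.024 0 0 0; -0.336 -0.368 0.032 0 0 0; -0.42 -0.46 0.04 0 0 0")

```text
time: 1.15
tool_pos: [392.3, 157.0, 372.6]
tool_rot: [[-0.964, 0.264, 0.001], [0.264, 0.964, 0.0], [-0.001, 0.0, -1.0]]
contact_force: [1.0, 0.6, -0.1]
opening: 0.997
gripper_force: 0.0
```

>>> play_rows(increments="-0.084 -0.092 0.008 0 0 0; -0.168 -0.184 0.016 0 0 0; -0.252 -0.276 0.024 0 0 0; -0.336 -0.368 0.032 0 0 0; -0.42 -0.46 0.04 0 0 0")

```text
time: 1.65
tool_pos: [505.8, -65.1, 356.5]
tool_rot: [[-0.964, 0.265, 0.0], [0.265, 0.964, 0.0], [-0.0, 0.0, -1.0]]
contact_force: [1.1, 1.2, 0.0]
opening: 0.996
gripper_force: 0.0
```

Run:
```python
from h import *
s=sense();print(s["time"],np.round(s["tool_pos"],1))
goal([565,-153,350],down(-6.2))
```

```text
1.65 [505.8 -65.1 356.5]
shift mm [-80.4 -69.1   6.4] turn [ 0.02  0.   -9.18]  row: [-0.2011 -0.1727  0.0161] [ 0.0002  0.     -0.102 ]
```

>>> play_rows(increments="-0.07 -0.06 0.005 0 0 -0.04; -0.14 -0.12 0.01 0 0 -0.08; -0.2 -0.173 0.016 0 0 -0.102; -0.2 -0.173 0.016 0 0 -0.102; -0.2 -0.173 0.016 0 0 -0.102")

```text
time: 2.15
tool_pos: [564.0, -151.3, 349.5]
tool_rot: [[-0.994, 0.109, -0.002], [0.109, 0.994, 0.001], [0.002, 0.001, -1.0]]
contact_force: [-0.4, -0.2, -0.6]
opening: 1.0
gripper_force: 0.0
```

Run:
```python
from h import *
s=sense();print(s["time"],np.round(s["tool_pos"],1))
im=snapshot("wrist")[:,:,::-1];cv2.imwrite("pics/w1.png",im)
import pickle;pickle.dump(s,open("w1.pkl","wb"))
cv2.imwrite("pics/w1b.png",cv2.convertScaleAbs(cv2.resize(im,(800,600),interpolation=cv2.INTER_CUBIC),alpha=1.3,beta=10))
```

```text
2.15 [ 564.  -151.3  349.5]
```

View pics/w1b.png

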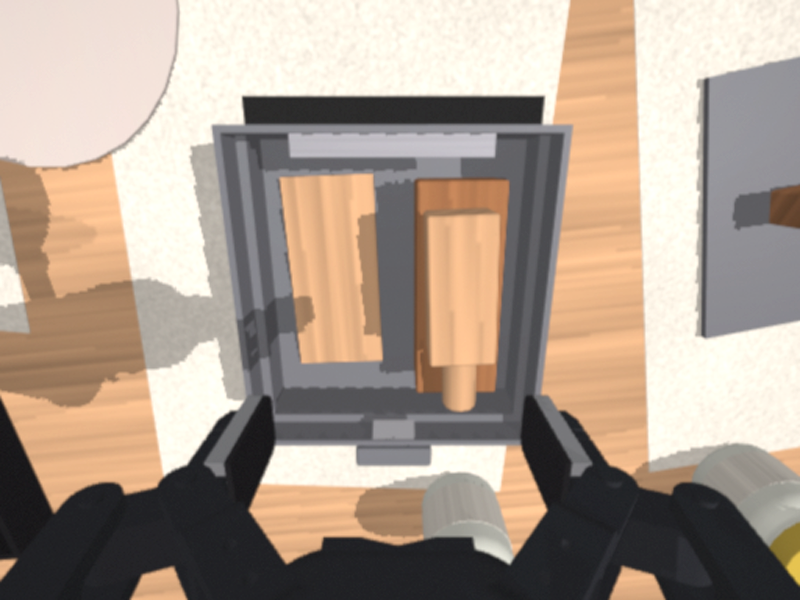

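Wrist view: keeper bar near edge spans (288–496,157); the rib's corners are (278,177), (373,174), (382,361), (301,363); the beater's top is (427–499, 213–365) with its handle towards the catch; and the catch is at (393,430).

Run:
```python
from h import *
import pickle
s=pickle.load(open("w1.pkl","rb"));c=cam("wrist",s)
f=lambda p,z:ray(c,(np.array(p)+.5)/1.5625-.5,z)
yaw=lambda v:np.degrees(np.arctan2(v[1],v[0])).round(1)
mn=f([[243,96],[544,96]],2);print("mat near",mn.round(1),np.linalg.norm(mn[1]-mn[0]))
k=f([[288,157],[496,157]],71);print("keeper inner",k.round(1),np.linalg.norm(k[1]-k[0]),yaw(k[1]-k[0])-90)
r=f([[213,125],[571,125]],74);print("rim near",r.round(1),np.linalg.norm(r[1]-r[0]),yaw(r[1]-r[0])-90)
b=f([[427,213],[499,213],[496,367],[428,363]],82);print("beater",b.round(1),b.mean(0),[np.linalg.norm(b[i]-b[i-1]).round(1) for i in range(4)],yaw(b[2]-b[1]),yaw(b[3]-b[0]))
rb=f([[278,177],[373,174],[382,361],[301,363]],10);print("rib",rb.round(1),rb.mean(0),[np.linalg.norm(rb[i]-rb[i-1]).round(1) for i in range(4)])
ct=f([[357,447],[430,447]],74);print("catch",ct.round(1))
Y=np.radians(-6.3);X=np.array([np.cos(Y),np.sin(Y)]);Yv=np.array([-X[1],X[0]])
km,rm,mm=k.mean(0)[:2],r.mean(0)[:2],mn.mean(0)[:2]
print("box centre via keeper",km+82.5*X,"via rim",rm+98.5*X,"mat centre",mm+125*X)
BC=(km+82.5*X+rm+98.5*X)/2
for n,p in(("beater",b),("rib",rb)):
    d=p.mean(0)[:2]-BC;print(n,"box coords",(d@X).round(1),(d@Yv).round(1))
```

```text
mat near [[ 429.6 -237.6    2. ]
 [ 451.2  -40.9    2. ]] 197.85433070258622
keeper inner [[ 472.5 -199.2   71. ]
 [ 484.7  -88.4   71. ]] 111.43872634172712 -6.299999999999997
rim near [[ 453.  -234.1   74. ]
 [ 473.2  -49.9   74. ]] 185.31712889911273 -6.299999999999997
beater [[ 508.7 -128.4   82. ]
 [ 512.9  -90.2   82. ]
 [ 603.7  -95.1   82. ]
 [ 596.6 -135.5   82. ]] [ 555.47560605 -112.28557274   82.        ] [np.float64(88.2), np.float64(38.4), np.float64(90.9), np.float64(41.0)] -3.1 -4.6
rib [[ 482.3 -222.7   10. ]
 [ 487.4 -158.5   10. ]
 [ 626.3 -169.2   10. ]
 [ 621.  -232.3   10. ]] [ 554.23553209 -195.65312707   10.        ] [np.float64(139.1), np.float64(64.4), np.float64(139.3), np.float64(63.3)]
catch [[ 656.7 -187.5   74. ]
 [ 662.  -139.3   74. ]]
box centre via keeper [ 560.58479281 -152.86271524] via rim [ 560.98671963 -152.80590668] mat centre [ 564.68575012 -152.9788802 ]
beater box coords -9.7 39.7
rib box coords -1.8 -43.3
```

Run:
```python
from h import *
goal([556.5,-112.4,250],down(-4.3));goal([556.5,-112.4,226],down(-4.3))
```

```text
shift mm [11.  37.  99.6] turn [ 0.05 -0.11 -1.9 ]  row: [0.0275 0.0925 0.2491] [ 0.0006 -0.0013 -0.0211]
shift mm [ 11.   37.  123.6] turn [ 0.05 -0.11 -1.9 ]  row: [0.0274 0.0924 0.3091] [ 0.0006 -0.0013 -0.0211]
```

>>> play_rows(increments="0.014 0.045 0.08 0 -0.001 -0.01; 0.027 0.09 0.16 0 -0.001 -0.021; 0.0275 0.0925 0.22 0 -0.001 -0.021; 0.0275 0.0925 0.24 0 -0.001 -0.021; 0.0275 0.0925 0.25 0 -0.001 -0.021", claw=62)

```text
time: 2.7
tool_pos: [556.6, -111.9, 249.7]
tool_rot: [[-0.997, 0.073, -0.0], [0.073, 0.997, 0.0], [0.0, 0.0, -1.0]]
contact_force: [-0.3, 0.2, -0.2]
opening: 0.62
gripper_force: 0.0
```

Run:
```python
from h import *
s=sense();print(s["time"],np.round(s["tool_pos"],1),s["opening"])
goal([556.5,-112.4,226],down(-4.3))
im=snapshot("wrist")[:,:,::-1]
cv2.imwrite("pics/w2b.png",cv2.convertScaleAbs(cv2.resize(im,(800,600),interpolation=cv2.INTER_CUBIC),alpha=1.3,beta=10))
```

```text
2.7 [ 556.6 -111.9  249.7] 0.6199118098809993
shift mm [ 0.1 -0.5 23.7] turn [ 0.02 -0.01  0.1 ]  row: [ 0.0002 -0.0014  0.0592] [ 0.0002 -0.0001  0.0011]
```

View pics/w2b.png

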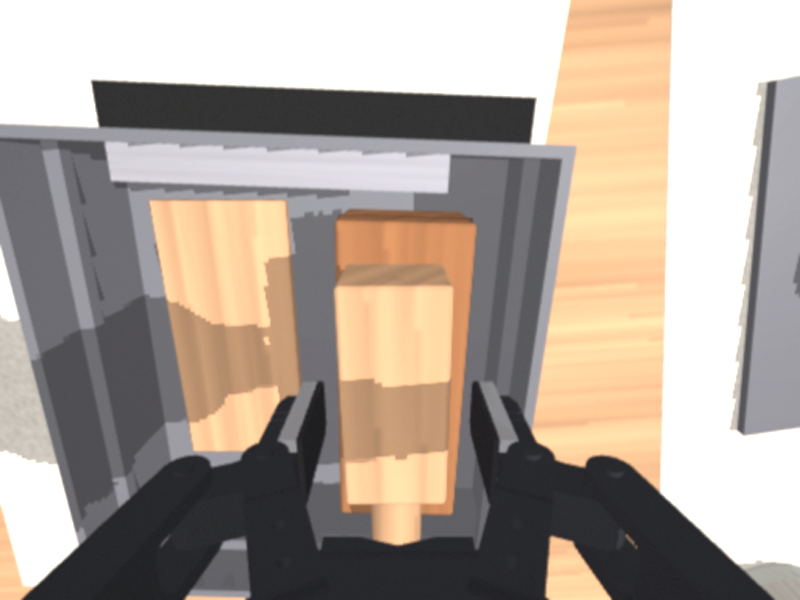

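The beater lies centred between the fingers (blade 340–450, fingers at about 320 and 475). I'll descend and grip.

>>> play_rows(increments="0 -0.001 0.03 0 0 0; 0 -0.001 0.055 0 0 0; 0 -0.001 0.06 0 0 0; 0 -0.001 0.06 0 0 0; 0 -0.001 0.06 0 0 0")

```text
time: 3.25
tool_pos: [557.4, -113.5, 226.5]
tool_rot: [[-0.997, 0.075, 0.002], [0.075, 0.997, -0.0], [-0.002, -0.0, -1.0]]
contact_force: [0.5, 0.0, 0.1]
opening: 0.62
gripper_force: 0.0
```

>>> play_rows(increments="0 0 0 0 0 0; 0 0 0 0 0 0; 0 0 0 0 0 0; 0 0 0 0 0 0; 0 0 0 0 0 0", claw=0, force=40)

```text
time: 3.75
tool_pos: [557.7, -113.4, 226.9]
tool_rot: [[-0.997, 0.075, 0.003], [0.075, 0.997, -0.001], [-0.003, -0.0, -1.0]]
contact_force: [0.4, 0.1, 3.0]
opening: 0.462
gripper_force: 42.2
```

>>> play_rows(increments="0 0 -0.05 0 0 0; 0 0 -0.1 0 0 0; 0 0 -0.13 0 0 0; 0 0 -0.13 0 0 0; 0 0 -0.13 0 0 0")

```text
time: 4.25
tool_pos: [556.8, -113.2, 277.7]
tool_rot: [[-0.997, 0.075, 0.001], [0.075, 0.997, 0.0], [-0.001, 0.0, -1.0]]
contact_force: [-0.7, 0.5, -1.3]
opening: 0.464
gripper_force: 41.7
```

Run:
```python
from h import *
s=sense();print(s["time"],np.round(s["tool_pos"],1),s["opening"],s["gripper_force"])
Y=np.radians(-6.3);X=np.array([np.cos(Y),np.sin(Y)]);Yv=np.array([-X[1],X[0]])
p=np.array([560.8,-152.8])-14*X-38*Yv;print(p)
goal([*p,278],down(-6.0));
```

```text
4.25 [ 556.8 -113.2  277.7] 0.46434694970633406 41.733137369155884
[ 542.7146428  -189.03423595]
shift mm [  8.4 -76.7  -0.3] turn [0.01 0.04 1.73]  row: [ 0.021  -0.1918 -0.0007] [0.0001 0.0005 0.0192]
```

>>> play_rows(increments="0.01 -0.1 0 0 0 0.01; 0.021 -0.18 0 0 0 0.019; 0.021 -0.192 0 0 0 0.019; 0.021 -0.192 0 0 0 0.019; 0.021 -0.192 0 0 0 0.019")

```text
time: 4.75
tool_pos: [542.7, -188.6, 277.2]
tool_rot: [[-0.995, 0.104, -0.0], [0.104, 0.995, 0.001], [0.0, 0.001, -1.0]]
contact_force: [0.0, 0.8, -2.0]
opening: 0.464
gripper_force: 41.8
```

>>> play_rows(increments="0 0 0.07 0 0 0; 0 0 0.14 0 0 0; 0 0 0.19 0 0 0; 0 0 0.21 0 0 0; 0 0 0.215 0 0 0")

```text
time: 5.25
tool_pos: [542.8, -188.1, 190.9]
tool_rot: [[-0.995, 0.103, -0.001], [0.103, 0.995, 0.001], [0.001, 0.001, -1.0]]
contact_force: [-1.0, 0.3, -1.4]
opening: 0.462
gripper_force: 41.7
```

Run:
```python
from h import *
s=sense();print(s["time"],np.round(s["tool_pos"],1),s["opening"],s["contact_force"])
goal([542.7,-189,189],down(-6.0));
```

```text
5.25 [ 542.8 -188.1  190.9] 0.46228577905478235 [-0.95058413  0.30748452 -1.44734037]
shift mm [-0.  -0.9  1.9] turn [ 0.06 -0.07  0.09]  row: [-0.     -0.0023  0.0048] [ 0.0007 -0.0008  0.001 ]
```

>>> play_rows(increments="0 0 0.004 0 0 0; 0 0 0.006 0 0 0; 0 0 0.006 0 0 0; 0 0 0.006 0 0 0; 0 0 0.006 0 0 0")

```text
time: 5.75
tool_pos: [543.8, -188.7, 190.9]
tool_rot: [[-0.995, 0.105, 0.003], [0.105, 0.995, 0.0], [-0.003, 0.001, -1.0]]
contact_force: [1.0, 5.4, 0.4]
opening: 0.458
gripper_force: 42.5
```

>>> play_rows(increments="0 0 0 0 0 0; 0 0 0 0 0 0; 0 0 0 0 0 0; 0 0 0 0 0 0; 0 0 0 0 0 0", claw=59)

```text
time: 6.25
tool_pos: [543.7, -185.3, 190.6]
tool_rot: [[-0.994, 0.107, 0.001], [0.107, 0.994, 0.007], [-0.0, 0.007, -1.0]]
contact_force: [2.3, 18.8, 5.5]
opening: 0.587
gripper_force: 0.0
```

>>> play_rows(increments="0 0 -0.07 0 0 0; 0 0 -0.19 0 0 0; 0 0 -0.31 0 0 0; 0 0 -0.36 0 0 0; 0 0 -0.36 0 0 0")

```text
time: 6.75
tool_pos: [545.2, -190.7, 340.2]
tool_rot: [[-0.994, 0.104, 0.013], [0.104, 0.995, -0.006], [-0.014, -0.005, -1.0]]
contact_force: [0.4, -0.4, 0.1]
opening: 0.592
gripper_force: 0.0
```

Run:
```python
from h import *
s=sense();print(s["time"],np.round(s["tool_pos"],1),s["opening"],s["contact_force"])
im=snapshot("wrist")[:,:,::-1]
import pickle;pickle.dump(s,open("w3.pkl","wb"))
cv2.imwrite("pics/w3b.png",cv2.convertScaleAbs(cv2.resize(im,(800,600),interpolation=cv2.INTER_CUBIC),alpha=1.3,beta=10))
```

```text
6.75 [ 545.2 -190.7  340.2] 0.5915198059382456 [ 0.40889641 -0.4121289   0.05809771]
```

View pics/w3b.png

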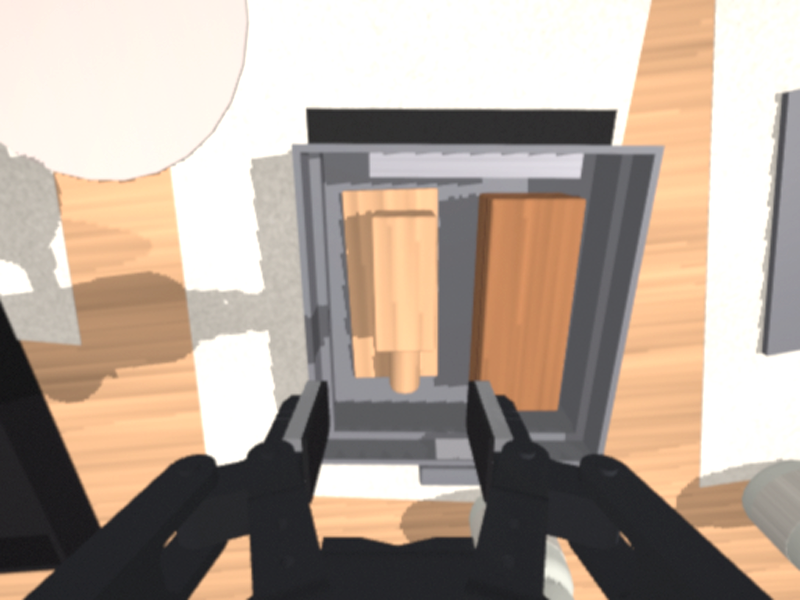

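The beater now lies over the rib, blade at (375–437, 213–351). I'll check its height from its size, then work out the lid move.

Run:
```python
from h import *
import pickle
s=pickle.load(open("w3.pkl","rb"));c=cam("wrist",s)
f=lambda p,z:ray(c,(np.array(p)+.5)/1.5625-.5,z)
b=f([[373,215],[438,215],[437,352],[377,351]],44);print("beater",b.round(1),b.mean(0),[np.linalg.norm(b[i]-b[i-1]).round(1) for i in range(4)])
print(f([[369,177],[582,178]],71).round(1))
R=np.array(down(5.2)); # lid yaw; want tool y along lid x
c_,s_=np.cos(np.radians(5.2)),np.sin(np.radians(5.2))
X=np.array([c_,s_,0]);Yv=np.array([-s_,c_,0])
for t in(1,-1):
    Ry=t*X;Rz=np.array([0,0,-1.]);Rx=np.cross(Ry,Rz);R=np.c_[Rx,Ry,Rz]
    goal([536.5,156.5,320],R)
```

```text
beater [[ 495.3 -200.9   44. ]
 [ 499.4 -162.3   44. ]
 [ 589.  -169.5   44. ]
 [ 584.2 -209.2   44. ]] [ 541.99362039 -185.4578908    44.        ] [np.float64(89.3), np.float64(38.8), np.float64(90.0), np.float64(40.0)]
[[ 472.4 -198.5   71. ]
 [ 484.4  -88.5   71. ]]
shift mm [ 43.8 344.   15.8] turn [ 0.19  0.54 78.82]  row: [0.1094 0.8601 0.0395] [0.0022 0.006  0.8758]
shift mm [ 43.8 344.   15.8] turn [  -0.57    0.2  -101.18]  row: [0.1094 0.8601 0.0395] [-0.0063  0.0023 -1.1242]
```

>>> play_rows(increments="0.01 0.09 0.004 0 0 0.09; 0.02 0.18 0.008 0 0 0.18; 0.03 0.28 0.012 0 0 0.27; 0.04 0.37 0.016 0 0 0.36; 0.05 0.46 0.02 0.001 0.003 0.45", claw=80)

```text
time: 7.3
tool_pos: [541.3, -3.0, 323.8]
tool_rot: [[-0.684, 0.729, -0.006], [0.729, 0.684, 0.0], [0.004, -0.004, -1.0]]
contact_force: [0.4, -0.8, -0.7]
opening: 0.802
gripper_force: 0.0
```

```bash
cat >> h.py <<'E'
def lidR(yaw,tilt=0.):
    # tool y = lid x, tool z = -lid normal; tilt>0: far (+x) end up
    L=(Ro.from_euler("z",yaw,degrees=True)*Ro.from_euler("y",-tilt,degrees=True)).as_matrix()
    return np.c_[L[:,1],L[:,0],-L[:,2]]
E
python3 - <<'E'
from h import *
s=sense();print(s["time"],s["joints"].round(1) if hasattr(s["joints"],"round") else s["joints"])
goal([536.5,156.5,320],lidR(5.2))
E
```

```text
7.3 [ -4.9  14.  108.6  -0.   57.8 -48.1]
shift mm [119.6 105.7   3.8] turn [-0.33 -0.16 37.97]  row: [0.2989 0.2642 0.0096] [-0.0037 -0.0018  0.4219]
```

>>> play_rows(increments="0.07 0.06 0.002 -0.001 0 0.09; 0.14 0.12 0.004 -0.002 0 0.18; 0.21 0.18 0.006 -0.003 -0.001 0.27; 0.28 0.24 0.008 -0.004 -0.002 0.36; 0.299 0.264 0.01 -0.004 -0.002 0.422")

```text
time: 7.8
tool_pos: [535.2, 157.8, 319.8]
tool_rot: [[-0.095, 0.996, 0.0], [0.996, 0.095, 0.0], [0.0, 0.001, -1.0]]
contact_force: [0.2, 0.2, 0.1]
opening: 0.801
gripper_force: 0.0
```

Run:
```python
from h import *
s=sense();print(s["time"],np.round(s["tool_pos"],1),s["opening"])
goal([536.5,156.5,320],lidR(5.2))
s=sense()
im=snapshot("wrist")[:,:,::-1]
import pickle;pickle.dump(s,open("w4.pkl","wb"));cv2.imwrite("pics/w4.png",im)
cv2.imwrite("pics/w4b.png",cv2.convertScaleAbs(cv2.resize(im,(800,600),interpolation=cv2.INTER_CUBIC),alpha=1.3,beta=10))
```

```text
7.8 [535.2 157.8 319.8] 0.8007324708610875
shift mm [-1.4  1.2 -0.2] turn [ 0.03 -0.01  0.23]  row: [-0.0035  0.003  -0.0005] [ 0.0003 -0.0001  0.0025]
```

View pics/w4b.png

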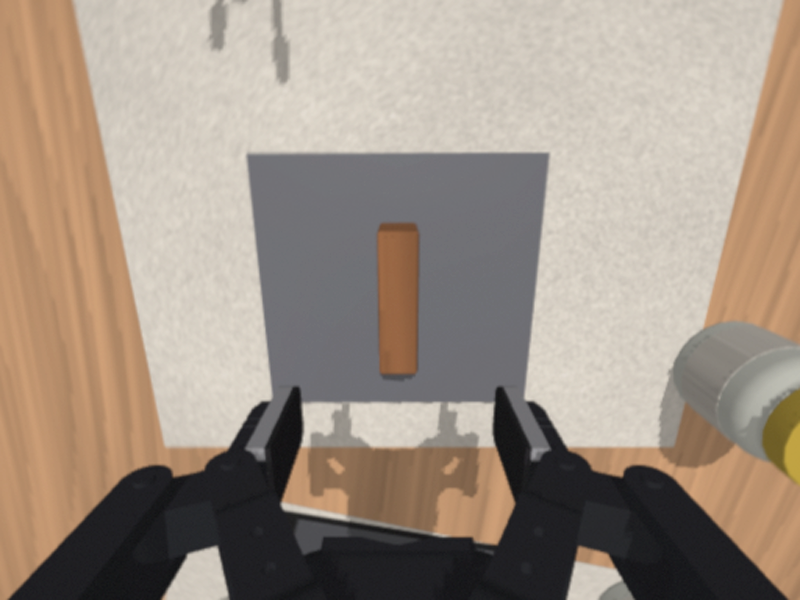

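Lid plate corners at (248,153), (549,153), (526,402), (273,402); handle centred at x≈398.

Run:
```python
from h import *
import pickle
s=pickle.load(open("w4.pkl","rb"));c=cam("wrist",s)
f=lambda p,z:ray(c,(np.array(p)+.5)/1.5625-.5,z)
l=f([[248,153],[549,153],[526,402],[273,402]],6);print(l.round(1),l.mean(0),[np.linalg.norm(l[i]-l[i-1]).round(1) for i in range(4)])
yaw=lambda v:np.degrees(np.arctan2(v[1],v[0])).round(2)
print(yaw(l[1]-l[0]),yaw(l[2]-l[3]),yaw(l[0]-l[3])-90,yaw(l[1]-l[2])-90)
h=f([[378,232],[418,232],[417,375],[380,375]],44);print(h.round(1),h.mean(0))
C=l.mean(0)
goal([C[0],C[1],186],lidR(5.3))
```

```text
[[436.5 237.5   6. ]
 [619.3 254.9   6. ]
 [638.3  82.6   6. ]
 [452.   65.    6. ]] [536.52893934 159.97530145   6.        ] [np.float64(173.2), np.float64(183.7), np.float64(173.3), np.float64(187.1)]
5.43 5.39 5.150000000000006 6.280000000000001
[[520.4 203.1  44. ]
 [542.6 205.3  44. ]
 [551.8 116.6  44. ]
 [528.7 114.4  44. ]] [535.86930732 159.86528527  44.        ]
shift mm [  1.6   0.9 133.8] turn [ 0.07 -0.04  0.04]  row: [0.004  0.0023 0.3346] [ 0.0008 -0.0005  0.0004]
```

>>> play_rows(increments="0.004 0.002 0.1 0.001 0 0; 0.004 0.002 0.2 0.001 0 0; 0.004 0.002 0.28 0.001 0 0; 0.004 0.002 0.32 0.001 0 -0.001; 0.004 0.002 0.334 0.001 0 -0.001")

```text
time: 8.35
tool_pos: [536.2, 156.0, 185.4]
tool_rot: [[-0.098, 0.995, -0.003], [0.995, 0.098, -0.001], [-0.001, -0.004, -1.0]]
contact_force: [-0.2, -0.1, 0.8]
opening: 0.801
gripper_force: 0.0
```

>>> play_rows(increments="0 0 0 0 0 0; 0 0 0 0 0 0; 0 0 0 0 0 0; 0 0 0 0 0 0; 0 0 0 0 0 0", claw=0, force=90)

```text
time: 8.85
tool_pos: [538.4, 157.2, 190.3]
tool_rot: [[-0.098, 0.995, 0.004], [0.995, 0.098, 0.0], [0.0, 0.004, -1.0]]
contact_force: [-2.5, -0.5, 6.2]
opening: 0.263
gripper_force: 89.9
```

Run:
```python
from h import *
s=sense();print(s["time"],np.round(s["tool_pos"],1),s["opening"],s["gripper_force"],s["contact_force"],s["tool_rot"].round(4))
```

```text
8.85 [538.4 157.2 190.3] 0.2629270464130002 89.9203884601593 [-2.47622165 -0.53998399  6.15789704] [[-9.830e-02  9.951e-01  4.300e-03]
 [ 9.952e-01  9.830e-02  4.000e-04]
 [ 0.000e+00  4.300e-03 -1.000e+00]]
```

>>> play_rows(increments="0 0 -0.06 0 0 0; 0 0 -0.16 0 0 0; 0 0 -0.26 0 0 0; 0 0 -0.35 0 0 0; 0 0 -0.36 0 0 0")

```text
time: 9.35
tool_pos: [539.6, 157.5, 338.2]
tool_rot: [[-0.098, 0.995, 0.014], [0.995, 0.098, 0.003], [0.001, 0.014, -1.0]]
contact_force: [0.8, 0.4, -0.9]
opening: 0.265
gripper_force: 89.3
```

Run:
```python
from h import *
s=sense();print(s["time"],np.round(s["tool_pos"],1),s["opening"],s["contact_force"],s["tool_rot"].round(4).tolist())
im=snapshot("wrist")[:,:,::-1];cv2.imwrite("pics/w5.png",im)
cv2.imwrite("pics/w5b.png",cv2.convertScaleAbs(cv2.resize(im,(800,600),interpolation=cv2.INTER_CUBIC),alpha=1.3,beta=10))
Y=np.radians(-6.3);X=np.array([np.cos(Y),np.sin(Y)]);Yv=np.array([-X[1],X[0]])
p=np.array([560.8,-152.8])+10*X
goal([*p,340],lidR(-6.3,15))
```

```text
9.35 [539.6 157.5 338.2] 0.2646575740819962 [ 0.82235122  0.36852798 -0.86538023] [[-0.0983, 0.9951, 0.0143], [0.9952, 0.0982, 0.0026], [0.0012, 0.0145, -0.9999]]
shift mm [-312.9    1.4   -4.2] turn [-14.35  -1.67  11.85]  row: [-0.7821  0.0034 -0.0104] [-0.1595 -0.0186  0.1317]
```

View pics/w5b.png

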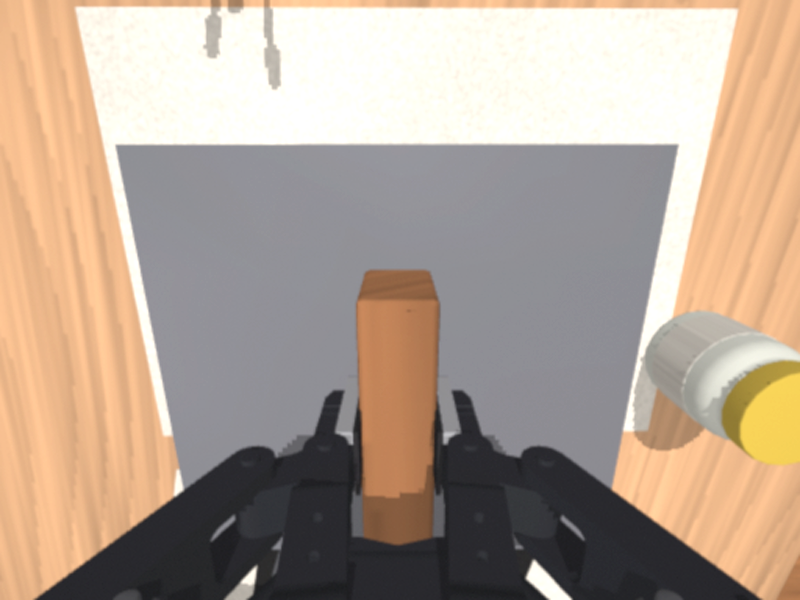

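The held lid's +y edge runs from (118,144) to (678,144), square to the tool, with the handle between the pads.

Run:
```python
from h import *
c=cam("wrist",dict(tool_rot=np.eye(3),tool_pos=np.zeros(3)))
f=lambda p,z:ray(c,(np.array(p)+.5)/1.5625-.5,z)
for z in(178,181,184.3,187): 
    p=f([[118,144],[678,144],[145,288],[652,288]],z);print(z,p.round(1).tolist(),np.linalg.norm(p[1]-p[0]).round(1))
```

```text
178 [[89.3, -87.6, 178.0], [89.3, 88.5, 178.0], [42.2, -88.0, 178.0], [42.2, 89.3, 178.0]] 176.1
181 [[89.4, -89.4, 181.0], [89.4, 90.3, 181.0], [41.4, -89.8, 181.0], [41.3, 91.1, 181.0]] 179.7
184.3 [[89.5, -91.4, 184.3], [89.5, 92.3, 184.3], [40.4, -91.8, 184.3], [40.4, 93.1, 184.3]] 183.7
187 [[89.6, -93.0, 187.0], [89.6, 93.9, 187.0], [39.6, -93.4, 187.0], [39.6, 94.7, 187.0]] 186.9
```

```bash
cat >> h.py <<'E'
BC=np.array([560.8,-152.8]);BY=-6.3
def lidpose(nx,nz,tilt,off=1.5,L=190.5):
    t=np.radians(tilt);xl=np.array([np.cos(t),np.sin(t)]);n=np.array([-np.sin(t),np.cos(t)])
    p=np.array([nx,nz])+93*xl+L*n
    Y=np.radians(BY);X=np.array([np.cos(Y),np.sin(Y)]);Yv=np.array([-X[1],X[0]])
    w=BC+p[0]*X-off*Yv
    return np.array([*w,p[1]]),lidR(BY,tilt)
def near(s,L=190.5):
    "lid near/far lower edge in box coords (x,y,z)"
    Y=np.radians(BY);A=np.array([[np.cos(Y),np.sin(Y)],[-np.sin(Y),np.cos(Y)]])
    R=np.array(s["tool_rot"]);o=[]
    for e in(-93,93):
        w=np.array(s["tool_pos"])+R@[1.5,e,L];o.append(np.r_[A@(w[:2]-BC),w[2]].round(1))
    print("near",o[0],"far",o[1],"yaw",np.degrees(np.arctan2(R[1,1],R[0,1])).round(2),"t",s["time"],"F",np.round(s["contact_force"],1))
E
python3 - <<'E'
from h import *
p,R=lidpose(-76,105,11);print(p);goal(p,R)
E
```

```text
[ 539.70478188 -151.98017984  309.74521502]
shift mm [-307.9  -29.6   25.8] turn [-10.37  -1.25  11.89]  row: [-0.7698 -0.0741  0.0644] [-0.1152 -0.0139  0.1321]
```

>>> play_rows(increments="-0.1 -0.01 0 -0.02 -0.002 0.025; -0.22 -0.02 0 -0.04 -0.005 0.05; -0.34 -0.03 0 -0.07 -0.008 0.08; -0.46 -0.045 0 -0.1 -0.012 0.11; -0.58 -0.056 0 -0.115 -0.014 0.132")

```text
time: 9.9
tool_pos: [535.8, -77.4, 329.3]
tool_rot: [[0.111, 0.978, 0.177], [0.994, -0.109, -0.022], [-0.002, 0.179, -0.984]]
contact_force: [0.7, -1.2, -3.3]
opening: 0.268
gripper_force: 89.0
```

Run:
```python
from h import *
p,R=lidpose(-76,105,11);s=sense();goal(p,R,s);near(s)
```

```text
shift mm [-73.6   8.4  21.6] turn [-0.7   0.14 -0.04]  row: [-0.1841  0.021   0.0539] [-0.0078  0.0016 -0.0005]
near [-90.5  73.3 125.2] far [ 92.5  73.2 158.5] yaw -6.34 t 9.9 F [ 0.7 -1.2 -3.3]
```

>>> play_rows(increments="-0.07 0.007 0.018 -0.003 0 0; -0.14 0.014 0.036 -0.006 0.001 0; -0.18 0.02 0.05 -0.008 0.001 0; -0.184 0.021 0.054 -0.008 0.001 0; -0.184 0.021 0.054 -0.008 0.001 0")

```text
time: 10.4
tool_pos: [540.6, -150.5, 310.2]
tool_rot: [[0.111, 0.976, 0.189], [0.994, -0.109, -0.021], [0.0, 0.19, -0.982]]
contact_force: [0.1, 0.5, -3.0]
opening: 0.266
gripper_force: 89.0
```

Run:
```python
from h import *
p,R=lidpose(-76,105,11);s=sense();goal(p,R,s);near(s)
import pickle;pickle.dump(s,open("w6.pkl","wb"))
im=snapshot("wrist")[:,:,::-1];cv2.imwrite("pics/w6.png",im)
cv2.imwrite("pics/w6b.png",cv2.convertScaleAbs(cv2.resize(im,(800,600),interpolation=cv2.INTER_CUBIC),alpha=1.3,beta=10))
```

```text
shift mm [-1.5 -0.8  0.3] turn [-0.05 -0.01 -0.06]  row: [-0.0039 -0.002   0.0007] [-0.0006 -0.0001 -0.0006]
near [-75.5   1.7 105.5] far [107.2   1.5 140.8] yaw -6.36 t 10.4 F [ 0.1  0.5 -3. ]
```

View pics/w6b.png

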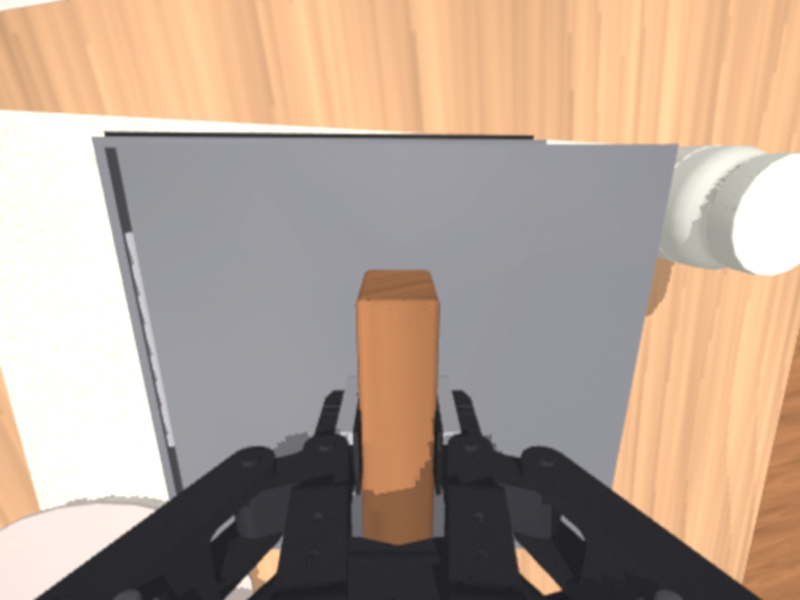

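The near/+y outer rim corner shows at (95,138) and the +y rim runs to (545,141), just beyond the lid's edge (row 144). I'll compare the two directly in this view.

Run:
```python
from h import *
import pickle
s=pickle.load(open("w6.pkl","rb"));c=cam("wrist",s)
Y=np.radians(BY);A=np.array([[np.cos(Y),np.sin(Y)],[-np.sin(Y),np.cos(Y)]])
im=cv2.imread("pics/w6.png").astype(int).sum(2)
for col in(80,120,200,300,340):print(col,im[82:98,col])
r=ray(c,(np.array([[95,138],[545,141]])+.5)/1.5625-.5,74);print("rim",(A@(r[:,:2]-BC).T).T.round(1))
c0=cam("wrist",dict(tool_rot=np.eye(3),tool_pos=np.zeros(3)))
for L in(184.3,186):
    e=ray(c0,(np.array([[118,144],[678,144]])+.5)/1.5625-.5,L);w=np.array(s["tool_pos"])+e@np.array(s["tool_rot"]).T
    print("lid edge",(A@(w[:,:2]-BC).T).T.round(1),w[:,2].round(1))
```

```text
80 [571 495 317 128 112 245 318 331 332 330 328 325 326 323 327 325]
120 [598 590 443 177 104 200 295 337 338 338 335 332 329 329 332 332]
200 [597 608 545 360 145 135 261 331 339 340 339 343 341 341 342 341]
300 [414 414 409 359 238 118 158 265 320 327 336 342 342 342 343 341]
340 [429 427 430 418 315 160 156 255 315 324 330 336 337 336 337 337]
rim [[-97.   93.1]
 [ 97.1  93.2]]
lid edge [[-75.3  89.7]
 [105.1  89.5]] [111.8 146.7]
lid edge [[-76.   89.8]
 [106.4  89.6]] [110.  145.2]
```

Run:
```python
from h import *
s=sense()
for z in(80,54):goal(*lidpose(-76,z,11,off=2.6),s)
```

```text
shift mm [-3.2 -6.  25.4] turn [ 0.01 -0.01 -0.  ]  row: [-0.0079 -0.0149  0.0636] [ 0.0002 -0.0001 -0.    ]
shift mm [ -3.2 -10.9  51. ] turn [ 0.01 -0.01 -0.  ]  row: [-0.008  -0.0273  0.1274] [ 0.0002 -0.0001 -0.    ]
```

>>> play_rows(increments="-0.004 -0.005 0.02 0 0 0; -0.008 -0.01 0.045 0 0 0; -0.008 -0.015 0.064 0 0 0; -0.008 -0.015 0.064 0 0 0; -0.008 -0.015 0.064 0 0 0")

```text
time: 10.95
tool_pos: [540.4, -153.4, 286.0]
tool_rot: [[0.109, 0.975, 0.193], [0.994, -0.107, -0.022], [-0.001, 0.194, -0.981]]
contact_force: [0.1, -0.5, -3.1]
opening: 0.259
gripper_force: 89.0
```

>>> play_rows(increments="0 -0.003 0.013 0 0 0; 0 -0.006 0.026 0 0 0; 0 -0.009 0.045 0 0 0; 0 -0.012 0.063 0 0 0; 0 -0.012 0.063 0 0 0")

```text
time: 11.45
tool_pos: [540.0, -153.5, 259.1]
tool_rot: [[0.11, 0.976, 0.19], [0.994, -0.107, -0.021], [-0.0, 0.192, -0.981]]
contact_force: [-0.5, 0.4, -3.5]
opening: 0.261
gripper_force: 89.0
```

Run:
```python
from h import *
s=sense();near(s);print(s["torque"],s["opening"])
goal(*lidpose(-76,54,11,off=2.6),s)
im=snapshot("scene")[:,:,::-1]
cv2.imwrite("pics/s7.png",cv2.resize(im[130:270,90:240],None,fx=4,fy=4,interpolation=cv2.INTER_CUBIC))
```

```text
near [-75.4  -1.6  54.3] far [107.2  -1.5  90. ] yaw -6.28 t 11.45 F [-0.5  0.4 -3.5]
[0.00550718 0.16615277 0.06919908] 0.2607962966195747
shift mm [ 0.4 -0.5  0.3] turn [0.05 0.01 0.02]  row: [ 0.001  -0.0012  0.0007] [0.0006 0.0002 0.0002]
```

View pics/s7.png

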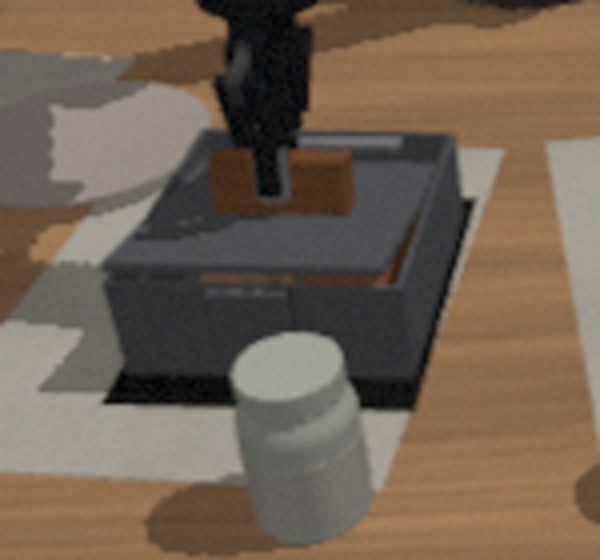

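The scene view shows the near edge down inside the box with the far end raised: lid far corners near (105,268) and (387,273), box rim corners near (112,284) and (405,289). I'll check the lid's y from these.

Run:
```python
from h import *
c=cam("scene")
Y=np.radians(BY);A=np.array([[np.cos(Y),np.sin(Y)],[-np.sin(Y),np.cos(Y)]])
g=lambda q,z:(A@(ray(c,(np.array(q)+.5)/4-.5+[90,130],z)[:,:2]-BC).T).T.round(1)
print("lid",g([[105,268],[387,273]],91));print("rim",g([[112,284],[405,289]],74))
# near side: rim corners and keeper
print("rim near",g([[206,130],[457,133]],74),"keeper",g([[403,143]],71))
```

```text
lid [[103.  -88. ]
 [102.6  87.1]]
rim [[ 96.3 -90. ]
 [ 95.5  94.9]]
rim near [[-98.5 -92.5]
 [-99.9  93.8]] keeper [[-89.3  55.6]]
```

>>> play_rows(increments="0.001 -0.01 -0.002 0 0 0; 0.002 -0.02 -0.004 0 0 0; 0.002 -0.03 -0.006 0 0 0; 0.002 -0.04 -0.008 0 0 0; 0.002 -0.04 -0.008 0 0 0")

```text
time: 12.0
tool_pos: [523.9, -151.1, 260.9]
tool_rot: [[0.11, 0.975, 0.193], [0.994, -0.107, -0.022], [-0.001, 0.194, -0.981]]
contact_force: [-0.6, 0.1, -3.1]
opening: 0.265
gripper_force: 89.0
```

Run:
```python
from h import *
s=sense();near(s)
```

```text
near [-91.1  -1.1  56. ] far [91.4 -1.  92.1] yaw -6.28 t 12.0 F [-0.6  0.1 -3.1]
```

>>> play_rows(increments="0 -0.003 0.002 0 0 0; 0 -0.005 0.001 0 0 0; 0 -0.008 0.001 0 0 0; 0 -0.01 0.001 0 0 0; 0 -0.012 0.001 0 0 0")

```text
time: 12.5
tool_pos: [520.7, -150.9, 260.0]
tool_rot: [[0.11, 0.974, 0.196], [0.994, -0.108, -0.023], [-0.001, 0.198, -0.98]]
contact_force: [2.7, 0.4, -3.4]
opening: 0.265
gripper_force: 88.9
```

Run:
```python
from h import *
s=sense();near(s)
```

```text
near [-93.6  -1.2  54.9] far [88.8 -1.2 91.7] yaw -6.3 t 12.5 F [ 2.7  0.4 -3.4]
```

Run:
```python
from h import *
s=sense();near(s)
for a in((-93.3,54,8),(-93.3,53,5),(-93.2,52.5,2),(-93.2,52,0)):
    goal(*lidpose(*a,off=2.3),s)
```

```text
near [-93.6  -1.2  54.9] far [88.8 -1.2 91.7] yaw -6.3 t 12.5 F [ 2.7  0.4 -3.4]
shift mm [ 0.2 11.2  6.8] turn [3.4  0.08 0.  ]  row: [0.0004 0.028  0.017 ] [0.0377 0.0009 0.    ]
shift mm [ 0.2 20.5 13.5] turn [ 6.4   0.08 -0.  ]  row: [0.0004 0.0513 0.0337] [ 0.0711  0.0009 -0.    ]
shift mm [ 0.2 29.7 20.2] turn [ 9.4   0.08 -0.  ]  row: [0.0005 0.0744 0.0504] [ 0.1044  0.0009 -0.    ]
shift mm [ 0.2 35.6 25.1] turn [11.4   0.08 -0.  ]  row: [0.0005 0.089  0.0626] [ 1.266e-01  9.000e-04 -1.000e-04]
```

>>> play_rows(increments="0 0.01 0.006 0.013 0 0; 0 0.02 0.011 0.025 0 0; 0 0.03 0.017 0.038 0 0; 0 0.042 0.026 0.055 0 0; 0 0.053 0.034 0.071 0 0")

```text
time: 13.0
tool_pos: [543.6, -153.3, 249.8]
tool_rot: [[0.109, 0.991, 0.081], [0.994, -0.109, -0.01], [-0.001, 0.081, -0.997]]
contact_force: [0.4, -0.1, -3.2]
opening: 0.271
gripper_force: 89.3
```

Run:
```python
from h import *
s=sense();near(s);print(s["torque"])
for a in((-93.2,53,4),(-93.2,52.5,2),(-93.2,52,0),(-93,50,-1),(-93,46,-1)):
    goal(*lidpose(*a,off=2.3),s)
```

```text
near [-94.2  -1.2  52.3] far [91.1 -1.1 67.4] yaw -6.27 t 13.0 F [ 0.4 -0.1 -3.2]
[ 0.00826611  0.01691016 -0.03255678]
shift mm [0.1 3.3 0.5] turn [0.66 0.06 0.03]  row: [0.0002 0.0082 0.0013] [0.0074 0.0007 0.0003]
shift mm [0.1 9.8 4.4] turn [2.66 0.06 0.03]  row: [0.0002 0.0245 0.0111] [0.0296 0.0007 0.0003]
shift mm [ 0.1 16.2  8.6] turn [4.66 0.06 0.03]  row: [0.0002 0.0405 0.0215] [0.0518 0.0007 0.0003]
shift mm [ 0.1 19.4 12.5] turn [5.66 0.06 0.03]  row: [0.0002 0.0485 0.0313] [0.0629 0.0007 0.0003]
shift mm [ 0.1 19.1 16.5] turn [5.66 0.06 0.03]  row: [0.0003 0.0477 0.0413] [0.0629 0.0007 0.0003]
```

>>> play_rows(increments="0 0.01 0.004 0.012 0 0; 0 0.02 0.009 0.024 0 0; 0 0.03 0.014 0.037 0 0; 0 0.04 0.022 0.05 0 0; 0 0.047 0.031 0.06 0 0")

```text
time: 13.5
tool_pos: [562.5, -155.5, 242.1]
tool_rot: [[0.109, 0.994, -0.017], [0.994, -0.109, 0.001], [-0.001, -0.017, -1.0]]
contact_force: [-12.1, 2.4, 19.7]
opening: 0.263
gripper_force: 93.4
```

Run:
```python
from h import *
s=sense();near(s);print(s["torque"])
for a in((-93.2,52,0),(-93,46,-2)):
    goal(*lidpose(*a,off=2.3),s)
```

```text
near [-94.2  -1.1  53.2] far [91.8 -1.  50.1] yaw -6.26 t 13.5 F [-12.1   2.4  19.7]
[0.1519557  0.52805142 0.02119825]
shift mm [ 0.1 -2.2 -0.3] turn [-0.97  0.03  0.04]  row: [ 0.0004 -0.0056 -0.0009] [-0.0108  0.0003  0.0004]
shift mm [0.1 4.7 8.9] turn [1.03 0.03 0.04]  row: [0.0004 0.0118 0.0223] [0.0114 0.0003 0.0004]
```

Ten pictures have been viewed, so I'll check by force from here: press a little more, relax, then pull gently to test the catch.

>>> play_rows(increments="0 0 0.005 0 0 0; 0 -0.003 0.01 0 0 0; 0 -0.005 0.015 0 0 0; 0 -0.005 0.018 0 0 0; 0 -0.005 0.018 0 0 0")

```text
time: 14.0
tool_pos: [562.0, -155.4, 242.0]
tool_rot: [[0.109, 0.994, -0.012], [0.994, -0.109, 0.001], [-0.001, -0.012, -1.0]]
contact_force: [-23.1, 6.9, 51.2]
opening: 0.26
gripper_force: 98.3
```

Run:
```python
from h import *
s=sense();near(s);print(s["torque"])
```

```text
near [-93.8  -1.2  52.6] far [92.2 -1.1 50.3] yaw -6.26 t 14.0 F [-23.1   6.9  51.2]
[1.1144838  2.85191343 0.06344592]
```

>>> play_rows(increments="0 -0.002 -0.01 -0.004 0 0; 0 -0.004 -0.025 -0.008 0 0; 0 -0.006 -0.04 -0.01 0 0; 0 -0.006 -0.05 -0.01 0 0; 0 -0.006 -0.05 -0.01 0 0")

```text
time: 14.5
tool_pos: [558.0, -154.5, 247.8]
tool_rot: [[0.11, 0.994, 0.003], [0.994, -0.11, -0.0], [0.0, 0.003, -1.0]]
contact_force: [1.0, -0.8, -10.2]
opening: 0.265
gripper_force: 97.2
```

Run:
```python
from h import *
s=sense();near(s);print(s["torque"])
```

```text
near [-95.1  -0.5  57.1] far [90.9 -0.5 57.6] yaw -6.3 t 14.5 F [  1.   -0.8 -10.2]
[ 0.01264568 -0.29270464 -0.01642508]
```

>>> play_rows(increments="0 0 -0.005 0 0 0; 0 0 -0.01 0 0 0; 0 0 -0.015 0 0 0; 0 0 -0.015 0 0 0; 0 0 -0.015 0 0 0")

```text
time: 15.0
tool_pos: [556.9, -154.4, 254.6]
tool_rot: [[0.11, 0.994, 0.002], [0.994, -0.11, -0.0], [-0.0, 0.003, -1.0]]
contact_force: [-0.1, -0.8, -25.8]
opening: 0.262
gripper_force: 97.9
```

Run:
```python
from h import *
s=sense();near(s);print(s["torque"])
```

```text
near [-96.3  -0.5  63.9] far [89.7 -0.5 64.3] yaw -6.3 t 15.0 F [ -0.1  -0.8 -25.8]
[-0.33517365 -1.83382429  0.05366931]
```

Run:
```python
from h import *
im=snapshot("wrist")[:,:,::-1];cv2.imwrite("pics/w8.png",im)
for n in("w5","w6","w8"):
    h=cv2.cvtColor(cv2.imread(f"pics/{n}.png"),cv2.COLOR_BGR2HSV)
    m=cv2.inRange(h,(3,110,60),(20,255,255));m[:, :215]=0;m[:,295:]=0;m[:150]=0;m[260:]=0
    n_,lab,st,_=cv2.connectedComponentsWithStats(m);i=1+np.argmax(st[1:,4]);mm=lab==i
    out=[st[i].tolist()]
    for r in(180,195,210,225,240):
        x=np.where(mm[r])[0];out.append((x.min(),x.max()) if len(x) else None)
    print(n,out)
```

```text
w5 [[228, 173, 53, 87, 4310], (np.int64(232), np.int64(275)), (np.int64(228), np.int64(280)), (np.int64(229), np.int64(279)), (np.int64(229), np.int64(279)), (np.int64(230), np.int64(279))]
w6 [[228, 173, 53, 87, 4302], (np.int64(232), np.int64(275)), (np.int64(228), np.int64(280)), (np.int64(229), np.int64(279)), (np.int64(229), np.int64(279)), (np.int64(230), np.int64(278))]
w8 [[228, 173, 52, 87, 4308], (np.int64(234), np.int64(277)), (np.int64(228), np.int64(279)), (np.int64(228), np.int64(279)), (np.int64(229), np.int64(278)), (np.int64(229), np.int64(278))]
```

The load sits at the keeper and the lid rose at its far end, so the catch doesn't appear to have held. I'll lower the lid, let go, and press its far end with closed fingers.

>>> play_rows(increments="0 0.003 0.006 0 0 0; 0 0.005 0.013 0 0 0; 0 0.006 0.02 0 0 0; 0 0.006 0.026 0 0 0; 0 0.006 0.026 0 0 0")

```text
time: 15.55
tool_pos: [560.4, -155.2, 250.9]
tool_rot: [[0.109, 0.994, 0.001], [0.994, -0.109, -0.001], [-0.001, 0.001, -1.0]]
contact_force: [-10.0, 2.6, 4.4]
opening: 0.261
gripper_force: 98.0
```

Run:
```python
from h import *
s=sense();near(s);print(s["torque"])
```

```text
near [-92.9  -1.1  60.3] far [93.1 -1.  60.5] yaw -6.25 t 15.55 F [-10.    2.6   4.4]
[0.29063404 1.068875   0.07064752]
```

>>> play_rows(increments="0 -0.003 0.003 0 0 0; 0 -0.006 0.005 0 0 0; 0 -0.006 0.005 0 0 0; 0 -0.006 0.005 0 0 0; 0 -0.006 0.005 0 0 0")

```text
time: 16.05
tool_pos: [559.1, -155.2, 249.9]
tool_rot: [[0.109, 0.994, 0.005], [0.994, -0.109, -0.002], [-0.002, 0.005, -1.0]]
contact_force: [-8.1, 1.6, 6.3]
opening: 0.264
gripper_force: 98.5
```

Run:
```python
from h import *
s=sense();near(s);print(s["torque"])
```

```text
near [-93.5  -1.4  58.9] far [92.5 -1.2 59.9] yaw -6.24 t 16.05 F [-8.1  1.6  6.3]
[0.30347398 0.74968912 0.08306299]
```

>>> play_rows(increments="0 0 0 0 0 0; 0 0 0 0 0 0; 0 0 0 0 0 0; 0 0 0 0 0 0; 0 0 0 0 0 0", claw=50)

```text
time: 16.55
tool_pos: [559.3, -155.2, 246.7]
tool_rot: [[0.109, 0.994, 0.007], [0.994, -0.109, -0.002], [-0.002, 0.008, -1.0]]
contact_force: [-0.4, 0.2, 0.5]
opening: 0.504
gripper_force: 0.0
```

>>> play_rows(increments="0 0 -0.06 0 0 0; 0 0 -0.12 0 0 0; 0 0 -0.18 0 0 0; 0 0 -0.2 0 0 0; 0 0 -0.2 0 0 0")

```text
time: 17.05
tool_pos: [559.0, -155.1, 327.5]
tool_rot: [[0.11, 0.994, 0.009], [0.994, -0.109, -0.003], [-0.002, 0.009, -1.0]]
contact_force: [0.3, 0.9, 0.4]
opening: 0.502
gripper_force: 0.0
```

Run:
```python
from h import *
import pickle
s=sense();near(s)
im=snapshot("wrist")[:,:,::-1];cv2.imwrite("pics/w9.png",im);pickle.dump(s,open("w9.pkl","wb"))
h=cv2.cvtColor(im,cv2.COLOR_BGR2HSV)
m=cv2.inRange(h,(3,110,40),(20,255,255));m[:, :180]=0;m[:,330:]=0;m[:120]=0;m[300:]=0
n_,lab,st,_=cv2.connectedComponentsWithStats(m);i=1+np.argmax(st[1:,4]);print(st[i])
mm=(lab==i).astype(np.uint8)
for r in range(st[i][1],st[i][1]+st[i][3],6):
    x=np.where(mm[r])[0];print(r,x.min(),x.max(),end="; ")
```

```text
near [-92.7  -1.4 136.1] far [ 93.3  -1.3 137.9] yaw -6.29 t 17.05 F [0.3 0.9 0.4]
[ 232  151   33  118 3633]
151 238 262; 157 234 263; 163 232 264; 169 232 264; 175 232 264; 181 232 264; 187 232 264; 193 233 263; 199 233 263; 205 233 263; 211 233 263; 217 233 263; 223 234 263; 229 234 263; 235 234 263; 241 234 263; 247 234 263; 253 235 263; 259 235 263; 265 235 263;
```

Run:
```python
from h import *
Y=np.radians(BY);X=np.array([np.cos(Y),np.sin(Y)])
p=BC+66*X
goal([*p,327],lidR(BY));goal([*p,265],lidR(BY))
```

```text
shift mm [ 2.3 68.2 -0.5] turn [0.39 0.08 0.01]  row: [ 0.0058  0.1705 -0.0012] [0.0043 0.0009 0.0001]
shift mm [ 2.4 67.8 61.5] turn [0.39 0.08 0.01]  row: [0.006  0.1695 0.1538] [0.0043 0.0009 0.0001]
```

>>> play_rows(increments="0.003 0.08 0 0.002 0.001 0; 0.006 0.16 0 0.004 0.001 0; 0.006 0.17 0.05 0.004 0.001 0; 0.006 0.17 0.11 0.004 0.001 0; 0.006 0.17 0.15 0.004 0.001 0", claw=0)

```text
time: 17.6
tool_pos: [625.3, -159.6, 262.4]
tool_rot: [[0.109, 0.994, -0.006], [0.994, -0.109, 0.002], [0.002, -0.006, -1.0]]
contact_force: [-0.3, -0.6, -0.3]
opening: -0.004
gripper_force: 0.0
```

>>> play_rows(increments="0 0 0.01 0 0 0; 0 0 0.02 0 0 0; 0 0 0.025 0 0 0; 0 0 0.03 0 0 0; 0 0 0.03 0 0 0")

```text
time: 18.1
tool_pos: [626.8, -160.2, 255.3]
tool_rot: [[0.11, 0.994, 0.001], [0.994, -0.11, -0.0], [0.0, 0.001, -1.0]]
contact_force: [0.3, -0.8, -0.9]
opening: -0.002
gripper_force: 0.0
```

Run:
```python
from h import *
s=sense();print(s["time"],s["tool_pos"].round(1),s["contact_force"].round(1),s["opening"],s["torque"].round(2))
```

```text
18.1 [ 626.8 -160.2  255.3] [ 0.3 -0.8 -0.9] -0.001719080916803971 [-0.05 -0.04  0.02]
```

Not touching yet; I'll continue down slowly.

>>> play_rows(increments="0 0 0.005 0 0 0; 0 0 0.01 0 0 0; 0 0 0.015 0 0 0; 0 0 0.02 0 0 0; 0 0 0.02 0 0 0")

```text
time: 18.6
tool_pos: [626.3, -160.0, 246.0]
tool_rot: [[0.109, 0.994, -0.001], [0.994, -0.109, 0.001], [0.001, -0.001, -1.0]]
contact_force: [0.4, -0.2, -0.6]
opening: -0.001
gripper_force: 0.0
```

>>> play_rows(increments="0 0 0.003 0 0 0; 0 0 0.006 0 0 0; 0 0 0.01 0 0 0; 0 0 0.013 0 0 0; 0 0 0.013 0 0 0")

```text
time: 19.1
tool_pos: [626.7, -160.1, 242.1]
tool_rot: [[0.109, 0.994, 0.0], [0.994, -0.109, 0.0], [0.0, 0.0, -1.0]]
contact_force: [-0.8, 1.1, 4.4]
opening: -0.003
gripper_force: 2.2
```

>>> play_rows(increments="0 0 0.004 0 0 0; 0 0 0.008 0 0 0; 0 0 0.012 0 0 0; 0 0 0.015 0 0 0; 0 0 0.015 0 0 0")

```text
time: 19.6
tool_pos: [626.7, -160.1, 235.0]
tool_rot: [[0.109, 0.994, 0.001], [0.994, -0.109, 0.0], [0.0, 0.001, -1.0]]
contact_force: [0.9, -0.2, 1.0]
opening: -0.004
gripper_force: 0.5
```

>>> play_rows(increments="0 0 0.004 0 0 0; 0 0 0.008 0 0 0; 0 0 0.008 0 0 0; 0 0 0.008 0 0 0; 0 0 0.008 0 0 0")

```text
time: 20.1
tool_pos: [626.3, -159.9, 231.7]
tool_rot: [[0.109, 0.994, -0.001], [0.994, -0.109, 0.001], [0.001, -0.001, -1.0]]
contact_force: [-0.7, 0.0, -0.5]
opening: 0.002
gripper_force: 0.0
```

>>> play_rows(increments="0 0 0.005 0 0 0; 0 0 0.01 0 0 0; 0 0 0.015 0 0 0; 0 0 0.018 0 0 0; 0 0 0.018 0 0 0")

```text
time: 20.6
tool_pos: [626.8, -160.1, 231.3]
tool_rot: [[0.109, 0.994, -0.003], [0.994, -0.109, 0.001], [0.001, -0.003, -1.0]]
contact_force: [-12.2, 3.5, 30.5]
opening: 0.003
gripper_force: 15.1
```

>>> play_rows(increments="0 0 0.005 0 0 0; 0 0 0.01 0 0 0; 0 0 0.015 0 0 0; 0 0 0.018 0 0 0; 0 0 0.018 0 0 0")

```text
time: 21.1
tool_pos: [627.4, -160.2, 231.1]
tool_rot: [[0.109, 0.994, -0.005], [0.994, -0.109, 0.001], [0.001, -0.005, -1.0]]
contact_force: [-24.3, 7.2, 60.9]
opening: 0.002
gripper_force: 30.6
```

The far end took about 4 N, dropped 11 mm, and now stops hard at 231 mm under both 30 N and 60 N, so it's down on the ledge. I'll retreat and check the catch and lid numerically.

>>> play_rows(increments="0 -0.003 -0.03 0 0 0; 0 -0.003 -0.08 0 0 0; 0 -0.003 -0.18 0 0 0; 0 -0.05 -0.28 0 0 0; 0 -0.1 -0.35 0 0 0")

```text
time: 21.6
tool_pos: [587.2, -155.9, 360.6]
tool_rot: [[0.109, 0.994, 0.004], [0.994, -0.109, -0.001], [-0.001, 0.004, -1.0]]
contact_force: [0.3, -0.2, 1.1]
opening: -0.0
gripper_force: 0.0
```

Run:
```python
from h import *
import pickle
s=sense();print(s["time"],s["tool_pos"].round(1),s["contact_force"].round(1))
im=snapshot("wrist")[:,:,::-1].copy();cv2.imwrite("pics/w10.png",im);pickle.dump(s,open("w10.pkl","wb"))
c=cam("wrist",s)
Y=np.radians(BY);A=np.array([[np.cos(Y),np.sin(Y)],[-np.sin(Y),np.cos(Y)]])
W=lambda x,y,z:np.r_[BC+A.T@[x,y],z]
g=cv2.cvtColor(im,cv2.COLOR_BGR2GRAY)
# profile along x at lid-top height across the far edge, at y=0 (nose), and y=+-40
for y in(-40,0,8,40):
    P=proj(c,np.array([W(x,y,58) for x in range(70,112,2)])).round().astype(int)
    print(y,P[0],P[-1],[int(g[b,a]) if 0<=b<384 and 0<=a<512 else -1 for a,b in P])
# handle top in wrist and top views
for n in("wrist","top"):
    I=im if n=="wrist" else snapshot("top")[:,:,::-1]
    cc=c if n=="wrist" else cam("top")
    h=cv2.cvtColor(np.ascontiguousarray(I),cv2.COLOR_BGR2HSV);m=cv2.inRange(h,(3,110,40),(20,255,255))
    k=np.zeros_like(m);q=proj(cc,np.array([W(x,y,96) for x,y in((-30,-60),(30,-60),(30,60),(-30,60))]));cv2.fillConvexPoly(k,q.round().astype(np.int32),255);m&=k
    n_,lab,st,ce=cv2.connectedComponentsWithStats(m);i=1+np.argmax(st[1:,4]);r=cv2.minAreaRect(np.argwhere(lab==i)[:,::-1].astype(np.float32))
    print(n,st[i],r)
    for z in(92,96,102):
        w=ray(cc,cv2.boxPoints(r),z);print(z,(A@(w[:,:2]-BC).T).T.round(1).tolist())
```

```text
21.6 [ 587.2 -155.9  360.6] [ 0.3 -0.2  1.1]
-40 [294 226] [331 226] [94, 94, 94, 94, 93, 94, 94, 94, 93, 92, 92, 77, 54, 57, 85, 88, 47, 23, 24, 28, 107]
0 [296 190] [335 190] [94, 94, 94, 94, 94, 94, 94, 94, 94, 100, 102, 101, 101, 97, 91, 91, 78, 90, 93, 94, 94]
8 [296 182] [336 182] [95, 94, 94, 94, 94, 94, 94, 92, 91, 101, 102, 101, 100, 95, 91, 89, 78, 91, 94, 94, 94]
40 [298 150] [339 150] [95, 95, 95, 95, 95, 95, 94, 95, 95, 95, 92, 73, 54, 55, 81, 92, 66, 26, 24, 37, 141]
wrist [ 205  147   31  101 2682] ((220.56886291503906, 197.08395385742188), (100.64405059814453, 28.147321701049805), 87.51044464111328)
92 [[-14.5, 48.1], [9.3, 49.2], [11.1, -46.5], [-15.9, -47.7]]
96 [[-13.8, 48.8], [9.6, 49.8], [11.3, -44.3], [-15.2, -45.5]]
102 [[-12.8, 49.7], [10.0, 50.7], [11.7, -40.9], [-14.1, -42.2]]
top [337 200  31  12 267] ((352.1036682128906, 205.56704711914062), (30.81039810180664, 8.834522247314453), 6.34019136428833)
92 [[-13.6, 46.3], [11.0, 45.5], [10.6, -39.0], [-13.8, -37.9]]
96 [[-14.0, 47.1], [10.4, 46.3], [10.1, -37.9], [-14.3, -36.8]]
102 [[-14.7, 48.3], [9.6, 47.5], [9.3, -36.2], [-14.9, -35.1]]
```

At mid-wall the bright nose starts at x≈88 mm, over the lid edge, which ends at about 91 mm on either side of it. So the catch is out, above a seated lid, and I'm handing in.

```bash
python3 -c "
from plant import *
print(finish_job())"
```

```text
the job is handed in; nothing more can be done
None
```

I handed the job in at about 21.6 s of the 54 s: the beater lies flat on the rib, and the lid is seated on the ledge with the catch sprung out over its far edge. The first press did not latch, so I pressed the far end again; I checked the final state by force and pixel measurements, and the hand-in returned no verdict.

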